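Screw a new lamp into the lampholder at the bottom of a deep light fitting

ROBOT

A 6-joint arm with a two-finger parallel gripper is mounted at the origin on the work surface. World frame = base frame: x ahead of the robot, y to its left, z up, the work surface at z = 0. Lengths are in m, angles in rad, forces in N, time in s.
With the tool pointing down it reaches from about 0.425 to 0.95 m from the base axis. Payload 3.5 kg.
Tool frame: the origin (TCP) lies at the very end of the fingers, on their centre line; the grasp point (between the pads) lies 19 mm behind it; z points along the fingers, y is the line along which they close (so a half turn about z gives the same grasp; the last joint's range is limited). The gripper opens to 85 mm and grips with 20 to 120 N. Pads are 22 mm wide; open, the fingers measure 114 mm over their backs; the gripper's body (76 mm by 85 mm) begins 54 mm behind the grasp point. The pads swing forward as they close: fully open they stand 13 mm farther back than shut.
Start: joints at [0.97, 0.286, 1.577, -0, 1.279, -0.15], TCP at [0.294, 0.608, 0.231] pointing down, gripper open.
Joint ranges: [-2.77, 2.77], [-0.9, 2.22], [0.21, 2.48], [-1.53, 4.67], [0.24, 2.81], [-2.84, 2.84]. Speed limits (rad/s): [2.79, 2.79, 3.14, 3.14, 3.14, 3.14].

INTERFACE

Orientations are given as a unit quaternion [x, y, z, w].
In Python, from plant import ctrl gives the robot as it stands.
- The arm moves only by the tool carry_out, never from a script. Its argument "deltas" is one flat list of numbers, 6 for each row, row after row: the shift along the tool's x, y, z in m, then the turn, a rotation vector about the tool's x, y, z in rad. A call has 1 to 5 rows; each row is the pose to reach, as a shift and turn from the pose commanded when the call began, along the tool's axes at that moment; what a row does not reach only later rows make up. A row lasts 1/8 s, in which the tool goes at most 62.5 mm and 10.7 degrees, less where a joint would pass 70% of its speed; a pose out of reach is approached as far as the arm can. A call with a gripper value outside its range is refused whole. "grip" is the opening in per cent of the stroke, from 0 (shut) to 100 (fully open), set as the call begins (left out, the last holds). The fingers move at their own pace and stop on an object; "grip_force" is the grip in N (left out, the last holds). Time passes only in rows, so rows that repeat a pose let the fingers close. It gives the time, the measured TCP pose, the force, the opening and the grip force at its end, in the units of the state.
- ctrl.get_state(): the state, without advancing time (a new reading comes with each control period).
- ctrl.read_camera(name): name is "scene" or "top" or "wrist"; returns (picture, depth): 480x640x3 uint8, red, green, blue; 480x640 float32, m along the optical axis (not along the pixel's ray), 0 where there is no reading.
- ctrl.camera_model(name): a dict with "intrinsics" (3x3 intrinsics, pixels), "k1" (the pictures are not rectified: a ray, as slopes to the right and down, at radius r is drawn at 1 + k1 r^2 times it, then the intrinsics apply), "extrinsics" (4x4, takes a point from world to camera coordinates); the wrist camera has in their place "hand_eye" (4x4, takes a point from camera to tool coordinates, whose origin is the TCP and whose axes are the flange's). Camera axes: x right, y down, z forward; pixel columns grow to the right and rows downward; lengths in m; the calibration is good to about 2 mm. A picture is of the moment at which its call begins: read the wrist's pose just before it. camera_model takes no time and is no camera call.
- ctrl.sign_off(): hands the job in; it is judged then, once.
Trained networks look in the newest picture that a camera, given by its name, has taken for a name from the list of things; names that differ only in an ending like _2 or _b are one class to them, and where a whole thing is asked for, a point or a joint stands for the part that bears it (a point fixed in the world has none). Each returns a list of dicts, best first, with "score" (0 to 1); they miss things now and then, are a little off and sometimes report something else, mostly with a low value. They report only what shows in the picture. A call takes as long as a camera call. They do not tell look-alikes from the thing itself.
- ctrl.find_in(camera, query): "uv" ([column, row] in pixels, amid what is visible of it).
The state is a dict: "time": time; "qpos": joint angles; "dq": joint speeds; "joint_efforts": joint torques, N m; "eef_pos": TCP position; "tcp_rot": TCP orientation; "contact_force": force on the tool from outside, world axes, zero at the start; "wrist_torque": the same for the moment, N m; "opening": opening from 0.0 (shut) to 1.0 (fully open); "finger_force": force on a finger pad.
Only numpy, scipy, OpenCV 4.12 (cv2) and the standard library are available. Lean on these libraries where they do the work, as an engineer would, in place of code of your own. Each camera call takes 0.05 s, during which the arm holds its last target. There are 200 camera calls.

TASK

Take the new lamp out of the open carton and fit it in the light fitting that stands mouth up on the bench. Lower it straight down the well, find the start of the lampholder's thread by feel, gently, without forcing it or letting it go in crooked, and screw it in clockwise until it is fully home on the sprung contact at the bottom. Let go of it and leave the other things on the bench where they are.

Things in the scene. Friction and masses are not known exactly. Their poses are not given: they have to be found in the camera images.
- lamp_grip (a point): New lamp: white tubular LED lamp, 158 mm long, about 0.24 kg, standing cap down in the open carton, its upper 76 mm sticking out. Point on its axis, 134 mm above its foot, 24 mm below its top; z up along the lamp, cap to top. Tube 50 mm across from 64 to 144 mm above the foot, domed top; white neck from 40 to 64 mm. Grip the tube by two opposite sides at any yaw.
- lamp_tip (a point): Foot of the same lamp: middle of the end of its brass button (19 mm across), z up along the lamp. Above it a black cone, 21 mm across at 4 mm up to 34 mm at 14 mm; then the metal screw cap to 40 mm, 34.4 mm across, with a rounded right-hand thread (clockwise from above goes down), one start, pitch 6.35 mm, ridge 3.2 mm thick, 39 mm over the crests, lower end 18 mm above the foot.
- carton: Cardboard carton that holds the lamp, 66 mm square, 85 mm high, fixed to the bench; origin at the centre of its underside, z up. Thin open flaps hang outwards from its rim (they do not obstruct). Floor 3 mm thick; a 30 mm high insert with a 42 mm hole steadies the lamp's cap: lift the lamp straight up at least 90 mm to be clear.
- fitting_mouth (a point): Light fitting, a ribbed grey casting fixed to the bench, mouth up. Point at the centre of its mouth, 130 mm above the bench; z up, on the axis of the well. Flange 112 mm across. The well is round, 72 mm across, straight-walled, 120 mm deep. On its floor stands a porcelain lampholder, 56 mm across outside, bore 43 mm, on an adjustable bracket: its rim is 42 to 74 mm below the mouth.
- well_floor (a point): Centre of the well's floor, 120 mm below the mouth. The lampholder above it is fixed and upright, but its height, its axis (up to 2 mm off this one in x and in y) and the angle at which its thread begins differ each time and are not measured. Its thread is right-hand, pitch 6.35 mm, ridge 3.2 mm thick, 36 mm clear between crests, and begins 6 mm below its rim. A lamp set down off-centre is pushed sideways.
- fitting: The same fitting; origin at the centre of its underside, z up. Gland 74 mm from the axis to -x, 35 mm up; ears reach out 85 mm, 10 mm high. Set down unturned, a lamp rests on the thread with its foot 21 to 28 mm below the lampholder's rim, depending on both thread starts, and tips if pushed hard. Turned clockwise under a light press it sinks 6.35 mm a turn, with 1 mm of play, once the threads meet all round.
- contact (a joint): Sprung brass contact, 14 mm across, in the lampholder's middle, its face 28 mm below the rim: how far it is pressed down, 0 (free) to 0.007 m (at its stop); 1 N to start, 4.5 N at the stop. Fully home the lamp presses it down 2 mm or more and stays so by its thread when let go (its foot 30 to 35 mm below the lampholder's rim).
- cover: Clear glass cover of the fitting, mouth down on the bench, 106 mm across its metal ring, 110 mm high; to be left alone. Origin at the centre of its underside.
- old_lamp: The old lamp, same shape as the new one but with a clear tube, lying on its side, 50 mm high; to be left alone. Origin under its middle; x along the lamp.
- driver: Screwdriver, 190 mm long, 26 mm high, lying on the bench; to be left alone. Origin under its middle, x towards its blade.
- seal: Flat rubber sealing ring, 100 mm across, 6 mm high; to be left alone. Origin at the centre of its underside.
Mind the look-alikes: they are no part of the job. Leave any pink look-alike of the fitting alone.

How it is judged:
By the outcome, as a careful person would: the job done as asked, in the order asked, and still so for the second after the job is handed in, with the robot touching nothing.
It also fails if it takes over 72 s, if anything falls off the work surface, if the arm or the gripper's body presses on something with over 40 N, if the wrist force passes 120 N, or if a joint passes its speed limit or range.

## Working session

There is one attempt and no reset: what is moved stays moved. The work goes in short steps, Python scripts to look and compute and a tool call to move; the robot and the scene stay as the last step left them, time stands still between calls to the robot, and variables do not carry over. Pictures are saved under pics/ and viewed, at most 10 in all, crops included, and the job is handed in when it is done.

Besides the shell and the picture viewer there is one more tool, called after "Call:" by a JSON object that holds its "op" and its "data". carry_out: Moves the arm, as the interface text tells. Its arguments: {"type":"object","properties":{"deltas":{"type":"array"},"grip":{"type":"number"},"grip_force":{"type":"number"}},"required":["deltas"]}

```bash
mkdir -p pics; cat > h.py <<'E'
import numpy as np, cv2
from plant import ctrl
from scipy.spatial.transform import Rotation as R
def snap(n,save=None):
    s=ctrl.get_state(); p,d=ctrl.read_camera(n)
    if save: cv2.imwrite('pics/'+save,p[:,:,::-1])
    return s,p,d
def rays(n,uv):
    m=ctrl.camera_model(n);K=np.array(m['intrinsics'],float);k=m['k1']
    uv=np.asarray(uv,float).reshape(-1,1,2)
    return cv2.undistortPoints(uv,K,np.array([k,0,0,0,0.])).reshape(-1,2)
def world(n,uv,z,s=None):
    m=ctrl.camera_model(n);r=rays(n,uv);z=np.asarray(z,float).reshape(-1,1)
    c=np.hstack([r*z,z])
    if n=='wrist':
        H=np.array(m['hand_eye']);t=c@H[:3,:3].T+H[:3,3]
        return R.from_quat(s['tcp_rot']).apply(t)+np.array(s['eef_pos'])
    E=np.array(m['extrinsics']);return (c-E[:3,3])@E[:3,:3]
def cloud(n,d,s=None):
    v,u=np.nonzero(d>0);return world(n,np.c_[u,v],d[v,u],s),np.c_[u,v]
E
python3 - <<'E'
from h import *
for n in('top','scene'):
    s,p,d=snap(n,n+'.png')
    for q in('lamp_grip','carton','fitting','cover','old_lamp'):
        for f in ctrl.find_in(n,q)[:3]:
            u,v=np.round(f['uv']).astype(int);print(n,q,f['score'],(u,v),world(n,[(u,v)],d[v,u]).round(3))
print(s)
print(ctrl.camera_model('wrist'))
E
```

```text
top lamp_grip 0.96 (np.int64(416), np.int64(254)) [[ 0.492 -0.188  0.162]]
top lamp_grip 0.42 (np.int64(472), np.int64(204)) [[ 0.622 -0.362  0.005]]
top carton 0.88 (np.int64(397), np.int64(254)) [[ 0.496 -0.161  0.083]]
top fitting 0.81 (np.int64(245), np.int64(261)) [[0.483 0.181 0.075]]
top fitting 0.66 (np.int64(203), np.int64(339)) [[0.3   0.29  0.013]]
top old_lamp 0.72 (np.int64(163), np.int64(187)) [[0.658 0.38  0.051]]
top old_lamp 0.23 (np.int64(471), np.int64(197)) [[ 0.64  -0.361  0.001]]
scene lamp_grip 0.82 (np.int64(280), np.int64(172)) [[ 0.511 -0.164  0.148]]
scene carton 0.88 (np.int64(283), np.int64(196)) [[ 0.525 -0.144  0.084]]
scene carton 0.5 (np.int64(275), np.int64(305)) [[0.736 0.06  0.1  ]]
scene fitting 0.82 (np.int64(476), np.int64(257)) [[0.354 0.298 0.131]]
scene fitting 0.77 (np.int64(396), np.int64(285)) [[0.498 0.202 0.059]]
scene cover 0.93 (np.int64(272), np.int64(308)) [[0.745 0.06  0.1  ]]
scene cover 0.43 (np.int64(279), np.int64(174)) [[ 0.513 -0.166  0.141]]
scene cover 0.23 (np.int64(326), np.int64(214)) [[ 0.46  -0.062  0.022]]
scene old_la
[... 686 characters left out ...]
199, -0.89981214,  0.36997409]), 'wrist_torque': array([ 0.0056017 ,  0.04396611, -0.01289019]), 'finger_force': 0.0, 'opening': 0.9999217529488479}
{'intrinsics': array([[381.68405041,   0.        , 318.73204836],
       [  0.        , 381.68405041, 241.96674369],
       [  0.        ,   0.        ,   1.        ]]), 'k1': -0.08176610753202725, 'hand_eye': array([[ 5.61359112e-04, -9.44169406e-01, -3.29459889e-01,
         8.53276459e-02],
       [ 9.99999457e-01,  8.19157385e-04, -6.43673302e-04,
         1.55265262e-04],
       [ 8.77616140e-04, -3.29459349e-01,  9.44169353e-01,
        -1.42177398e-01],
       [ 0.00000000e+00,  0.00000000e+00,  0.00000000e+00,
         1.00000000e+00]])}
```

View pics/top.png

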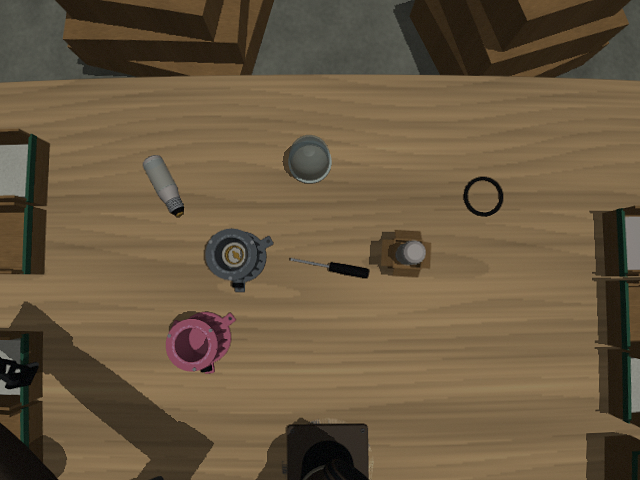

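View pics/scene.png

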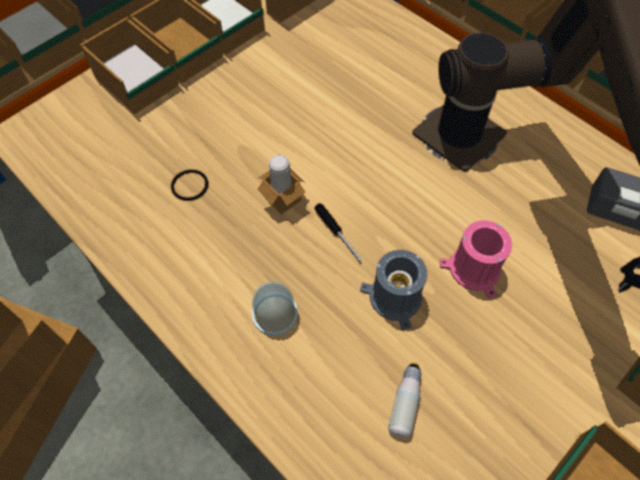

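The top picture shows the lamp in its carton at about (412,252), the grey fitting at (236,255) with the lampholder inside, and the pink look-alike at (195,342). The driver lies between the first two. The scene picture agrees.

```bash
cat >> h.py <<'E'
from scipy.optimize import least_squares
def circ(P,r=None,c0=None):
    c0=P.mean(0)[:2] if c0 is None else c0
    if r: f=least_squares(lambda c:np.hypot(*(P[:,:2]-c[:2]).T)-r,c0,loss='soft_l1',f_scale=.001)
    else: f=least_squares(lambda c:np.hypot(*(P[:,:2]-c[:2]).T)-c[2],[*c0,.03],loss='soft_l1',f_scale=.001)
    return f.x.round(4),np.abs(f.fun).mean().round(4)
def near(P,x,y,r,z0,z1): return P[(np.hypot(P[:,0]-x,P[:,1]-y)<r)&(P[:,2]>z0)&(P[:,2]<z1)]
E
python3 - <<'E'
from h import *
for n in('top','scene'):
    s,p,d=snap(n);P,_=cloud(n,d)
    L=near(P,.49,-.185,.045,.1,.148);print(n,'lamp',len(L),circ(L,.025),near(P,.49,-.185,.045,.1,.3)[:,2].max())
    c=near(P,.49,-.17,.06,.079,.09);print('carton',c.min(0),c.max(0))
    F=near(P,.49,.19,.08,.124,.14);print('flange',len(F),F[:,2].mean(),F.min(0),F.max(0),circ(F))
    H=near(P,.49,.19,.033,.05,.095);print('holder',len(H),circ(H),np.percentile(H[:,2],[5,25,50,75,95]).round(4) if len(H) else 0)
E
```

```text
top lamp 99 (array([ 0.4972, -0.1858]), np.float64(0.0002)) 0.16596348539955613
carton [ 0.45570275 -0.22567458  0.07904218] [ 0.53971794 -0.13879561  0.089878  ]
flange 1262 0.12970516949484479 [0.44060565 0.14734385 0.12402852] [0.5504623  0.25756874 0.13534383] (array([0.4959, 0.2034, 0.047 ]), np.float64(0.005))
holder 278 (array([0.4947, 0.1994, 0.0208]), np.float64(0.0044)) [0.0519 0.0692 0.0825 0.0862 0.089 ]
scene lamp 250 (array([ 0.4964, -0.1835]), np.float64(0.0012)) 0.1665889933658321
carton [ 0.45864668 -0.22407703  0.07907369] [ 0.54362973 -0.13384915  0.08993622]
flange 1143 0.12908343469080955 [0.4407605  0.15025437 0.12401921] [0.55317732 0.26192576 0.13706913] (array([0.4973, 0.2066, 0.0472]), np.float64(0.0052))
holder 384 (array([0.4808, 0.1899, 0.0169]), np.float64(0.0056)) [0.0544 0.0693 0.0787 0.0855 0.091 ]
```

```bash
cat >> h.py <<'E'
def to(x,y,z):
    s=ctrl.get_state();r=R.from_quat(s['tcp_rot'])
    v=r.inv().apply(np.array([x,y,z])-s['eef_pos'])
    print('t',round(s['time'],2),'q',s['qpos'].round(3),'pos',s['eef_pos'].round(4),'tilt',r.apply([0,0,1]).round(4),'F',s['contact_force'].round(2),'M',s['wrist_torque'].round(2),'open',round(s['opening'],3))
    print('delta',v.round(4))
E
python3 -c "
from h import *
to(.4965,.204,.2)"
```

```text
t 0.7 q [ 0.97   0.286  1.577 -0.     1.279 -0.15 ] pos [0.2941 0.6076 0.2314] tilt [ 1.e-04  0.e+00 -1.e+00] F [-0.12 -0.28  0.23] M [ 0.03 -0.04 -0.07] open 1.002
delta [-0.358  -0.2751  0.0314]
```

Call:
{"op": "carry_out", "data": {"deltas": [-0.045,-0.035,0.004,0,0,-0.06,-0.09,-0.07,0.008,0,0,-0.12,-0.135,-0.105,0.012,0,0,-0.18,-0.18,-0.14,0.016,0,0,-0.24,-0.225,-0.175,0.02,0,0,-0.3]}}

```text
time: 1.32
eef_pos: [0.421, 0.3504, 0.2116]
tcp_rot: [0.074, 0.997, 0.0, 0.0]
contact_force: [-0.4, -0.2, -0.2]
opening: 1.002
finger_force: 0.0
```

```bash
python3 -c "
from h import *
to(.4965,.204,.2)"
```

```text
t 1.32 q [ 0.509  0.023  1.91  -0.     1.207 -0.913] pos [0.421  0.3504 0.2116] tilt [ 9.e-04  4.e-04 -1.e+00] F [-0.41 -0.21 -0.23] M [0.   0.02 0.  ] open 1.002
delta [-0.0963 -0.1337  0.0116]
```

Call:
{"op": "carry_out", "data": {"deltas": [-0.032,-0.044,0.004,0,0,-0.06,-0.064,-0.088,0.008,0,0,-0.12,-0.096,-0.134,0.012,0,0,-0.18,-0.096,-0.134,0.012,0,0,-0.18,-0.096,-0.134,0.012,0,0,-0.18]}}

```text
time: 1.95
eef_pos: [0.495, 0.2053, 0.1994]
tcp_rot: [-0.014, 1.0, 0.0, -0.0]
contact_force: [-0.2, 0.5, 0.7]
opening: 0.999
finger_force: 0.0
```

```bash
python3 -c "
from h import *
s,p,d=snap('wrist','w1.png')
np.savez('w1.npz',d=d)
P,_=cloud('wrist',d,s)
F=near(P,.4965,.204,.08,.122,.14);print('flange',len(F),F[:,2].mean(),circ(F),F.min(0),F.max(0))
H=near(P,.4965,.204,.033,.04,.12);print(np.histogram(H[:,2],bins=np.arange(.04,.12,.004)))
to(.497,-.185,.26)"
```

```text
flange 15623 0.1293419343196663 (array([0.4943, 0.2061, 0.0462]), np.float64(0.0052)) [0.44004274 0.15075759 0.12200427] [0.55187621 0.26217129 0.13353472]
(array([   0,  870,  120,  190,  310,    6,   75,  104,  204,  250,  367,
       2018,    4,    0,    0,    0,    0,    0,    0]), array([0.04 , 0.044, 0.048, 0.052, 0.056, 0.06 , 0.064, 0.068, 0.072,
       0.076, 0.08 , 0.084, 0.088, 0.092, 0.096, 0.1  , 0.104, 0.108,
       0.112, 0.116]))
t 2.0 q [ 0.205  0.008  1.948  0.     1.185 -1.396] pos [0.4948 0.2059 0.1995] tilt [-0.e+00  5.e-04 -1.e+00] F [-1.03  0.51  0.31] M [-0.01 -0.03 -0.02] open 1.0
delta [ 0.0093 -0.3908 -0.0607]
```

View pics/w1.png

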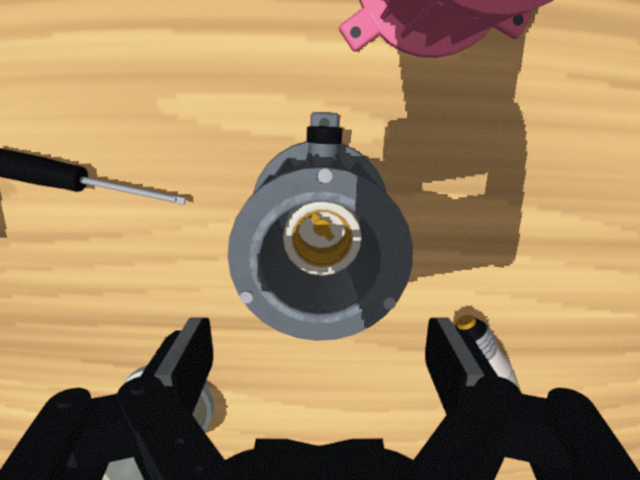

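The wrist view shows the grey fitting's mouth at about (320,250), with the holder rim around (322,239) fully visible. Next I'll fit the rim circles.

```bash
cat >> h.py <<'E'
def edge(Q,c,out):
    c=np.array(c,float)
    for _ in range(3):
        v=Q[:,:2]-c;r=np.hypot(*v.T);b=((np.arctan2(v[:,1],v[:,0])+np.pi)/(2*np.pi)*60).astype(int)
        pts=np.array([Q[b==k][np.argsort(r[b==k])[-2 if out else 1]] for k in set(b) if (b==k).sum()>5])
        f,e=circ(pts); c=f[:2]
    return f,e,len(pts)
E
python3 -c "
from h import *
s=ctrl.get_state();d=np.load('w1.npz')['d'];P,_=cloud('wrist',d,s)
F=near(P,.4965,.204,.065,.126,.133)
print('flange out',edge(F,(.496,.205),1),'well',edge(F,(.496,.205),0))
H=near(P,.4965,.204,.033,.083,.0895);print('rim z',np.median(H[:,2]),np.percentile(H[:,2],[5,95]),'out',edge(H,(.496,.205),1),'in',edge(H,(.496,.205),0))
"
```

```text
flange out (array([0.4955, 0.2068, 0.0556]), np.float64(0.0002), 60) well (array([0.4951, 0.2065, 0.0358]), np.float64(0.0001), 60)
rim z 0.08595578100986577 [0.08403537 0.08716785] out (array([0.4962, 0.2077, 0.0272]), np.float64(0.0008), 60) in (array([0.4959, 0.208 , 0.0203]), np.float64(0.0002), 60)
```

Call:
{"op": "carry_out", "data": {"deltas": [0.002,-0.054,-0.009,0,0,-0.05,0.004,-0.108,-0.018,0,0,-0.1,0.006,-0.162,-0.027,0,0,-0.15,0.008,-0.216,-0.036,0,0,-0.2,0.009,-0.27,-0.045,0,0,-0.25]}}

```text
time: 2.62
eef_pos: [0.494, -0.0649, 0.245]
tcp_rot: [-0.141, 0.99, -0.0, 0.001]
contact_force: [0.0, 0.7, -0.2]
opening: 1.004
finger_force: 0.0
```

```bash
python3 -c "
from h import *
to(.497,-.185,.26)"
```

```text
t 2.62 q [-0.335 -0.123  1.988  0.     1.276 -2.189] pos [ 0.494  -0.0649  0.245 ] tilt [ 0.0011  0.     -1.    ] F [ 0.05  0.67 -0.23] M [-0.01 -0.    0.05] open 1.004
delta [ 0.0307 -0.1161 -0.0149]
```

Call:
{"op": "carry_out", "data": {"deltas": [0.014,-0.05,-0.006,0,0,0,0.025,-0.095,-0.01,0,0,0,0.031,-0.116,-0.01,0,0,0,0.031,-0.116,-0.01,0,0,0]}}

```text
time: 3.12
eef_pos: [0.4963, -0.1847, 0.2541]
tcp_rot: [-0.139, 0.99, 0.0, -0.0]
contact_force: [-0.3, 0.2, -1.0]
opening: 1.001
finger_force: 0.0
```

```bash
python3 -c "
from h import *
s,p,d=snap('wrist','w2.png')
P,_=cloud('wrist',d,s)
L=near(P,.497,-.185,.04,.1,.144);print('side',len(L),circ(L,.025))
T=near(P,.497,-.185,.04,.145,.2);print('top',T[:,2].max(),edge(near(P,.497,-.185,.04,.1,.2),(.497,-.185),1))
q=P[(abs(P[:,0]-.497)<.06)&(abs(P[:,1]+.185)<.06)&(P[:,2]>.082)&(P[:,2]<.088)];print(q.min(0),q.max(0))
to(.497,-.185,.118)"
```

```text
side 674 (array([ 0.4971, -0.1829]), np.float64(0.0002))
top 0.16266996412018558 (array([ 0.4951, -0.1834,  0.024 ]), np.float64(0.0003), 60)
[ 0.45855445 -0.22243008  0.08200173] [ 0.53147291 -0.14233476  0.0879388 ]
t 3.17 q [-5.470e-01 -5.500e-02  1.908e+00  1.000e-03  1.289e+00 -2.398e+00] pos [ 0.4962 -0.1838  0.2539] tilt [-7.0e-04  1.4e-03 -1.0e+00] F [ 0.42  0.1  -0.01] M [-0.05 -0.01  0.01] open 0.997
delta [-0.0004 -0.0016  0.1359]
```

View pics/w2.png

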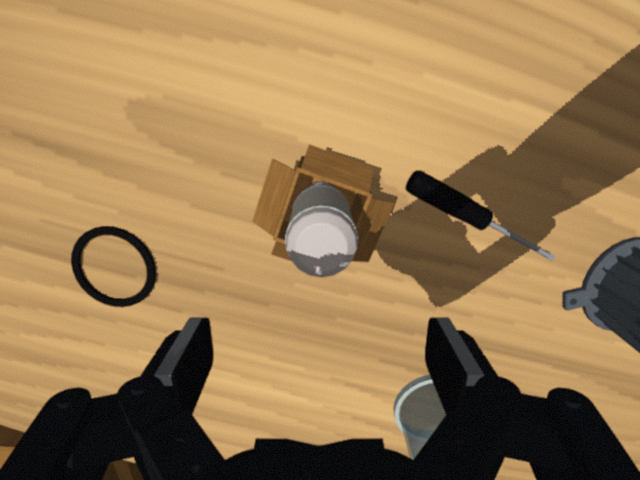

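The lamp is at about (320,240), centred between the fingers, and the carton is clear of them. I'll descend and grip.

Call:
{"op": "carry_out", "data": {"deltas": [-0.001,0,0.04,0,0,0,-0.001,0,0.08,0,0,0,-0.001,0,0.115,0,0,0,-0.001,0,0.136,0,0,0,-0.001,0,0.136,0,0,0]}}

```text
time: 3.8
eef_pos: [0.4959, -0.1819, 0.1162]
tcp_rot: [-0.14, 0.99, 0.002, -0.002]
contact_force: [0.1, -1.0, -0.3]
opening: 1.002
finger_force: 0.0
```

Call:
{"op": "carry_out", "data": {"deltas": [0,0,0,0,0,0,0,0,0,0,0,0,0,0,0,0,0,0,0,0,0,0,0,0,0,0,0,0,0,0], "grip": 40, "grip_force": 40}}

```text
time: 4.42
eef_pos: [0.498, -0.1849, 0.1202]
tcp_rot: [-0.139, 0.99, -0.0, 0.001]
contact_force: [0.0, 2.3, 5.6]
opening: 0.574
finger_force: 41.3
```

```bash
python3 -c "
from h import *
to(.497,-.1835,.118);print(ctrl.get_state()['finger_force'])"
```

```text
t 4.42 q [-5.470e-01  9.200e-02  2.019e+00  1.000e-03  1.029e+00 -2.397e+00] pos [ 0.498  -0.1849  0.1202] tilt [ 0.0023 -0.     -1.    ] F [0.04 2.33 5.61] M [0.57 0.15 0.01] open 0.574
delta [0.0006 0.0017 0.0022]
41.33755171933444
```

Call:
{"op": "carry_out", "data": {"deltas": [0,0,-0.02,0,0,0,0,0,-0.06,0,0,0,0,0,-0.1,0,0,0,0,0,-0.14,0,0,0,0,0,-0.165,0,0,0]}}

```text
time: 5.05
eef_pos: [0.4972, -0.1852, 0.2851]
tcp_rot: [-0.139, 0.99, -0.001, 0.001]
contact_force: [0.3, -0.3, -2.5]
opening: 0.571
finger_force: 42.4
```

```bash
python3 -c "
from h import *
to(.4961,.2078,.285)"
```

```text
t 5.05 q [-0.548 -0.075  1.87  -0.     1.344 -2.397] pos [ 0.4972 -0.1852  0.2851] tilt [ 0.0016 -0.0015 -1.    ] F [ 0.28 -0.27 -2.54] M [0.01 0.03 0.01] open 0.571
delta [-0.1071  0.3781 -0.0005]
```

Call:
{"op": "carry_out", "data": {"deltas": [-0.013,0.047,0,0,0,-0.12,-0.026,0.094,0,0,0,-0.24,-0.04,0.141,0,0,0,-0.36,-0.053,0.188,0,0,0,-0.48,-0.067,0.235,0,0,0,-0.6]}}

```text
time: 5.68
eef_pos: [0.4961, 0.0609, 0.2824]
tcp_rot: [-0.427, 0.904, 0.0, -0.0]
contact_force: [-0.2, 0.7, -3.3]
opening: 0.571
finger_force: 42.7
```

```bash
python3 -c "
from h import *
to(.4961,.2078,.285)"
```

```text
t 5.67 q [-0.081 -0.145  1.939 -0.     1.348 -2.534] pos [0.4961 0.0609 0.2824] tilt [-8.e-04 -3.e-04 -1.e+00] F [-0.25  0.69 -3.25] M [-0.03 -0.04 -0.03] open 0.571
delta [-0.1135  0.0933 -0.0026]
```

Call:
{"op": "carry_out", "data": {"deltas": [-0.034,0.028,-0.002,0,0,-0.12,-0.069,0.057,-0.003,0,0,-0.24,-0.1,0.083,-0.003,0,0,-0.35,-0.113,0.093,-0.003,0,0,-0.4,-0.113,0.093,-0.003,0,0,-0.4]}}

```text
time: 6.3
eef_pos: [0.4969, 0.2061, 0.2855]
tcp_rot: [-0.597, 0.802, -0.0, -0.001]
contact_force: [-0.2, -0.4, -2.7]
opening: 0.574
finger_force: 42.7
```

```bash
python3 -c "
from h import *
s,p,d=snap('scene');cv2.imwrite('pics/s2.png',cv2.resize(p[120:340,280:540,::-1],None,fx=3,fy=2.7))
P,_=cloud('scene',d)
for a,b in((.18,.21),(.235,.262)):
  L=near(P,.496,.208,.045,a,b);print('lamp',a,len(L),circ(L,.017 if a<.2 else .025))
s,p,d=snap('wrist','w3.png');P,_=cloud('wrist',d,s)
F=near(P,.4965,.204,.065,.126,.133);print('flange',edge(F,(.496,.207),1))
for a in(.17,.19,.21,.235,.25): print(a,len(near(P,.496,.208,.045,a,a+.015)),circ(near(P,.496,.208,.045,a,a+.015),.017 if a<.2 else .025))
to(.4961,.2078,.285)"
```

```text
lamp 0.18 88 (array([0.4957, 0.2063]), np.float64(0.001))
lamp 0.235 161 (array([0.4955, 0.2055]), np.float64(0.0007))
flange (array([0.4958, 0.2056, 0.0554]), np.float64(0.0001), 45)
0.17 1 (array([0.5081, 0.1997]), np.float64(0.0))
0.19 359 (array([0.4945, 0.203 ]), np.float64(0.0004))
0.21 65 (array([0.4816, 0.1631]), np.float64(0.0011))
0.235 704 (array([0.4957, 0.2049]), np.float64(0.0001))
0.25 896 (array([0.496, 0.205]), np.float64(0.0001))
t 6.4 q [ 2.030e-01 -5.700e-02  1.852e+00 -1.000e-03  1.347e+00 -2.646e+00] pos [0.4972 0.2049 0.2858] tilt [-7.0e-04 -1.2e-03 -1.0e+00] F [-0.6  -0.67 -1.9 ] M [-0.   -0.04 -0.02] open 0.574
delta [-0.0025  0.0019  0.0008]
```

View pics/s2.png

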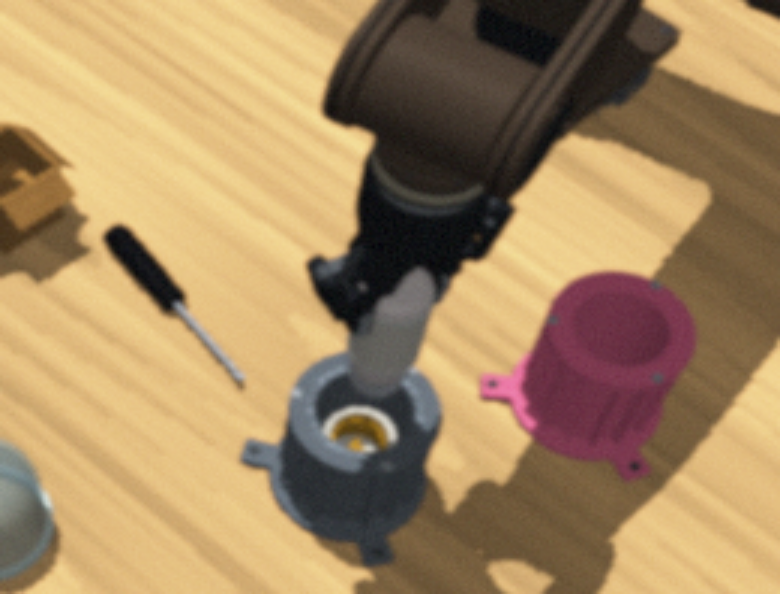

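The lamp hangs upright over the mouth of the grey fitting. I'll shift it onto the holder axis and go down.

Call:
{"op": "carry_out", "data": {"deltas": [-0.0022,-0.0004,0.02,0,0,0,-0.0022,-0.0004,0.045,0,0,0,-0.0022,-0.0004,0.07,0,0,0,-0.0022,-0.0004,0.087,0,0,0,-0.0022,-0.0004,0.092,0,0,0]}}

```text
time: 7.02
eef_pos: [0.4974, 0.2072, 0.1922]
tcp_rot: [-0.596, 0.803, 0.001, -0.002]
contact_force: [0.1, 0.3, -2.7]
opening: 0.569
finger_force: 42.7
```

```bash
python3 -c "
from h import *
to(.496,.207,.18)
s,p,d=snap('wrist','w4.png');P,_=cloud('wrist',d,s)
F=near(P,.4965,.204,.065,.126,.133);print('flange',edge(F,(.496,.207),1))
for a in(.115,.14,.155): print(a,circ(near(P,.496,.208,.028,a,a+.015),.025))
to(.4961,.2078,.18)"
```

```text
t 7.03 q [ 0.206  0.024  1.946 -0.     1.175 -2.643] pos [0.4974 0.2072 0.1922] tilt [-3.3e-03 -7.0e-04 -1.0e+00] F [ 0.14  0.3  -2.7 ] M [-0.03 -0.05 -0.01] open 0.569
delta [0.0005 0.0012 0.0122]
flange (array([0.4955, 0.2057, 0.0554]), np.float64(0.0005), 44)
0.115 (array([0.4819, 0.1652]), np.float64(0.0014))
0.14 (array([0.4959, 0.2069]), np.float64(0.0001))
0.155 (array([0.4962, 0.2069]), np.float64(0.0001))
t 7.08 q [ 0.207  0.024  1.945 -0.     1.175 -2.643] pos [0.4977 0.2074 0.1927] tilt [-2.3e-03 -6.0e-04 -1.0e+00] F [ 0.2  -1.06 -3.07] M [ 0.01 -0.01  0.03] open 0.574
delta [0.     0.0016 0.0127]
```

Call:
{"op": "carry_out", "data": {"deltas": [0,0,0.004,0,0,0,0,0,0.007,0,0,0,0,0,0.009,0,0,0,0,0,0.01,0,0,0,0,0,0.01,0,0,0]}}

```text
time: 7.7
eef_pos: [0.4982, 0.2079, 0.1844]
tcp_rot: [-0.597, 0.802, -0.0, 0.0]
contact_force: [0.8, 1.1, -3.5]
opening: 0.574
finger_force: 42.7
```

Call:
{"op": "carry_out", "data": {"deltas": [0,0,0.001,0,0,0,0,0,0.0015,0,0,0,0,0,0.002,0,0,0]}}

```text
time: 8.07
eef_pos: [0.4982, 0.2079, 0.1823]
tcp_rot: [-0.597, 0.802, -0.0, 0.0]
contact_force: [0.1, 0.5, -2.2]
opening: 0.573
finger_force: 42.7
```

Call:
{"op": "carry_out", "data": {"deltas": [0,0,0.001,0,0,0,0,0,0.0015,0,0,0,0,0,0.002,0,0,0]}}

```text
time: 8.45
eef_pos: [0.4983, 0.2079, 0.1804]
tcp_rot: [-0.597, 0.802, -0.0, 0.0]
contact_force: [0.4, 0.1, -2.8]
opening: 0.571
finger_force: 42.7
```

Call:
{"op": "carry_out", "data": {"deltas": [0,0,0.0005,0,0,0,0,0,0.001,0,0,0,0,0,0.0015,0,0,0]}}

```text
time: 8.82
eef_pos: [0.4985, 0.2078, 0.179]
tcp_rot: [-0.597, 0.802, -0.0, 0.0]
contact_force: [0.8, -0.4, -1.6]
opening: 0.574
finger_force: 42.7
```

Call:
{"op": "carry_out", "data": {"deltas": [0,0,0.0005,0,0,0,0,0,0.001,0,0,0,0,0,0.001,0,0,0]}}

```text
time: 9.2
eef_pos: [0.4984, 0.2079, 0.1779]
tcp_rot: [-0.597, 0.802, -0.0, 0.0]
contact_force: [1.6, 0.3, -2.0]
opening: 0.57
finger_force: 42.7
```

Call:
{"op": "carry_out", "data": {"deltas": [0,0,0.0005,0,0,0,0,0,0.001,0,0,0,0,0,0.001,0,0,0]}}

```text
time: 9.57
eef_pos: [0.4984, 0.2079, 0.1769]
tcp_rot: [-0.597, 0.802, -0.0, 0.0]
contact_force: [0.8, -1.2, -1.2]
opening: 0.572
finger_force: 42.7
```

Call:
{"op": "carry_out", "data": {"deltas": [0,0,0.0005,0,0,0,0,0,0.001,0,0,0,0,0,0.001,0,0,0]}}

```text
time: 9.95
eef_pos: [0.4985, 0.208, 0.1767]
tcp_rot: [-0.597, 0.802, -0.0, 0.0]
contact_force: [-0.7, -0.7, 2.9]
opening: 0.576
finger_force: 42.9
```

```bash
python3 -c "
from h import *
for i in range(4): to(.4961,.2078,.175); ctrl.read_camera('wrist')
"
```

```text
t 9.95 q [ 0.207  0.042  1.958  0.     1.141 -2.643] pos [0.4985 0.208  0.1767] tilt [ 6.e-04  3.e-04 -1.e+00] F [-0.73 -0.66  2.88] M [-0.16 -0.03 -0.01] open 0.576
delta [0.0009 0.0022 0.0017]
t 10.0 q [ 0.207  0.042  1.958  0.     1.141 -2.643] pos [0.4985 0.2081 0.1767] tilt [ 8.e-04  3.e-04 -1.e+00] F [-0.2  -0.59  3.63] M [-0.16  0.04 -0.  ] open 0.572
delta [0.001  0.0022 0.0017]
t 10.05 q [ 0.207  0.042  1.958  0.     1.141 -2.643] pos [0.4985 0.208  0.1766] tilt [ 8.e-04  3.e-04 -1.e+00] F [-0.59 -0.88  4.68] M [-0.14  0.08  0.01] open 0.571
delta [0.0009 0.0022 0.0016]
t 10.1 q [ 0.207  0.042  1.958  0.     1.141 -2.643] pos [0.4985 0.2081 0.1766] tilt [ 8.e-04  3.e-04 -1.e+00] F [-0.02  0.31  4.27] M [-0.12  0.06 -0.02] open 0.572
delta [0.0009 0.0022 0.0016]
```

Call:
{"op": "carry_out", "data": {"deltas": [0,0,0,0,0,0.1,0,0,0.0001,0,0,0.2,0,0,0.0002,0,0,0.3,0,0,0.0002,0,0,0.4,0,0,0.0003,0,0,0.5]}}

```text
time: 10.78
eef_pos: [0.4986, 0.2076, 0.1761]
tcp_rot: [-0.379, 0.926, -0.001, 0.0]
contact_force: [-0.1, -1.5, 4.0]
opening: 0.574
finger_force: 43.3
```

```bash
cat >> h.py <<'E'
def st():
    S=[]
    for i in range(3): S.append(ctrl.get_state()); ctrl.read_camera('wrist')
    m=lambda k:np.mean([x[k] for x in S],0).round(4)
    s=S[-1];r=R.from_quat(s['tcp_rot'])
    print('t',s['time'].round(2) if hasattr(s['time'],'round') else s['time'],'q6',s['qpos'][5].round(3),'pos',m('eef_pos'),'tilt',r.apply([0,0,1]).round(4),'F',m('contact_force').round(2),'M',m('wrist_torque').round(2),'open',s['opening'].round(3))
E
python3 -c "
from h import *
st()"
```

```text
Traceback (most recent call last):
  File "h.py", line 45, in st
    print('t',s['time'].round(2) if hasattr(s['time'],'round') else s['time'],'q6',s['qpos'][5].round(3),'pos',m('eef_pos'),'tilt',r.apply([0,0,1]).round(4),'F',m('contact_force').round(2),'M',m('wrist_torque').round(2),'open',s['opening'].round(3))
                                                                                                                                                                                                                                   ^^^^^^^^^^^^^^^^^^
AttributeError: 'float' object has no attribute 'round'
```

Call:
{"op": "carry_out", "data": {"deltas": [0,0,0.0001,0,0,0.1,0,0,0.0002,0,0,0.2,0,0,0.0003,0,0,0.3,0,0,0.0004,0,0,0.4,0,0,0.0005,0,0,0.5]}}

```text
time: 11.55
eef_pos: [0.4984, 0.2071, 0.1756]
tcp_rot: [-0.139, 0.99, -0.001, -0.0]
contact_force: [-0.1, -3.0, 5.6]
opening: 0.573
finger_force: 43.3
```

```bash
sed -i "s/,'open',s\['opening'\].round(3)/,'open',round(s['opening'],3)/" h.py
python3 -c "
from h import *
st()"
```

```text
t 11.65 q6 -1.643 pos [0.4984 0.2071 0.1756] tilt [ 3.0e-04 -2.4e-03 -1.0e+00] F [-0.   -3.39  5.36] M [-0.91  0.07 -0.02] open 0.57
```

Call:
{"op": "carry_out", "data": {"deltas": [0.0002,-0.0007,0.0001,0,0,0.1,0.0002,-0.0007,0.0002,0,0,0.2,0.0002,-0.0007,0.0003,0,0,0.3,0.0002,-0.0007,0.0004,0,0,0.4,0.0002,-0.0007,0.0005,0,0,0.5]}}

```text
time: 12.32
eef_pos: [0.4978, 0.2064, 0.175]
tcp_rot: [0.11, 0.994, -0.001, -0.001]
contact_force: [-0.9, -2.9, 6.5]
opening: 0.573
finger_force: 43.3
```

```bash
python3 -c "
from h import *
st()"
```

```text
t 12.425 q6 -1.144 pos [0.4978 0.2064 0.175 ] tilt [-0.0016 -0.0023 -1.    ] F [-1.55 -2.97  6.25] M [-0.83  0.43 -0.05] open 0.572
```

Call:
{"op": "carry_out", "data": {"deltas": [0.0005,-0.0005,0.0001,0,0,0.1,0.0005,-0.0005,0.0002,0,0,0.2,0.0005,-0.0005,0.0003,0,0,0.3,0.0005,-0.0005,0.0004,0,0,0.4,0.0005,-0.0005,0.0005,0,0,0.5]}}

```text
time: 13.1
eef_pos: [0.497, 0.2063, 0.1745]
tcp_rot: [0.353, 0.936, -0.001, -0.001]
contact_force: [-2.6, -1.5, 7.2]
opening: 0.572
finger_force: 43.3
```

```bash
python3 -c "
from h import *
st()"
```

```text
t 13.2 q6 -0.645 pos [0.4969 0.2064 0.1745] tilt [-0.0025 -0.0014 -1.    ] F [-2.49 -2.33  6.83] M [-0.6   0.6  -0.05] open 0.571
```

Call:
{"op": "carry_out", "data": {"deltas": [0.0003,-0.0006,0.0001,0,0,0.15,0.0003,-0.0006,0.0003,0,0,0.3,0.0003,-0.0006,0.0004,0,0,0.45,0.0003,-0.0006,0.0006,0,0,0.6,0.0003,-0.0006,0.0007,0,0,0.75]}}

```text
time: 13.88
eef_pos: [0.4961, 0.2069, 0.1739]
tcp_rot: [0.672, 0.741, -0.001, -0.001]
contact_force: [-3.1, -0.4, 7.1]
opening: 0.572
finger_force: 43.3
```

```bash
python3 -c "
from h import *
st()"
```

```text
t 13.975 q6 0.106 pos [0.4962 0.2069 0.1739] tilt [-2.8e-03  8.0e-04 -1.0e+00] F [-2.49 -0.51  6.85] M [-0.1   0.72 -0.06] open 0.57
```

Call:
{"op": "carry_out", "data": {"deltas": [0.0006,-0.0002,0.0001,0,0,0.15,0.0006,-0.0002,0.0003,0,0,0.3,0.0006,-0.0002,0.0004,0,0,0.45,0.0006,-0.0002,0.0006,0,0,0.6,0.0006,-0.0002,0.0007,0,0,0.75]}}

```text
time: 14.65
eef_pos: [0.4961, 0.2079, 0.1731]
tcp_rot: [0.897, 0.443, -0.001, -0.001]
contact_force: [-1.3, 0.2, 6.0]
opening: 0.572
finger_force: 43.4
```

```bash
python3 -c "
from h import *
st()"
```

```text
t 14.75 q6 0.857 pos [0.4961 0.2079 0.1731] tilt [-0.002   0.0019 -1.    ] F [-1.38 -0.16  6.19] M [ 0.15  0.54 -0.  ] open 0.575
```

Call:
{"op": "carry_out", "data": {"deltas": [0.0005,0.0001,0.0002,0,0,0.18,0.0005,0.0001,0.0004,0,0,0.36,0.0005,0.0001,0.0006,0,0,0.54,0.0005,0.0001,0.0008,0,0,0.72,0.0005,0.0001,0.0009,0,0,0.9]}}

```text
time: 15.42
eef_pos: [0.4969, 0.2085, 0.1722]
tcp_rot: [1.0, 0.008, -0.0, -0.001]
contact_force: [-1.2, 1.2, 5.1]
opening: 0.568
finger_force: 43.3
```

```bash
python3 -c "
from h import *
st()"
```

```text
t 15.525 q6 1.758 pos [0.4969 0.2085 0.1722] tilt [-7.0e-04  2.8e-03 -1.0e+00] F [-0.93  1.16  4.85] M [ 0.34  0.29 -0.04] open 0.57
```

Call:
{"op": "carry_out", "data": {"deltas": [0.0003,0,0.0002,0,0,0.18,0.0003,0,0.0004,0,0,0.36,0.0003,0,0.0006,0,0,0.54,0.0003,0,0.0008,0,0,0.72,0.0003,0,0.0009,0,0,0.9]}}

```text
time: 16.2
eef_pos: [0.4977, 0.2084, 0.1713]
tcp_rot: [0.904, -0.427, -0.0, -0.001]
contact_force: [0.6, 0.5, 4.0]
opening: 0.573
finger_force: 43.3
```

```bash
python3 -c "
from h import *
st()"
```

```text
t 16.3 q6 2.655 pos [0.4977 0.2083 0.1713] tilt [ 0.001   0.0022 -1.    ] F [0.23 1.39 4.26] M [ 0.26 -0.03 -0.01] open 0.574
```

Call:
{"op": "carry_out", "data": {"deltas": [0,0,0,0,0,0,0,0,0,0,0,0,0,0,0,0,0,0,0,0,0,0,0,0,0,0,0,0,0,0], "grip": 95}}

```text
time: 16.98
eef_pos: [0.4974, 0.2074, 0.1707]
tcp_rot: [0.905, -0.425, -0.0, 0.0]
contact_force: [0.4, -0.1, -0.7]
opening: 0.953
finger_force: 0.0
```

Call:
{"op": "carry_out", "data": {"deltas": [0,0,0,0,0,-0.17,0,0,0,0,0,-0.34,0,0,0,0,0,-0.51,0,0,0,0,0,-0.68,0,0,0,0,0,-0.85]}}

```text
time: 17.6
eef_pos: [0.4974, 0.2075, 0.1709]
tcp_rot: [1.0, -0.012, 0.0, -0.0]
contact_force: [-1.2, 0.3, 0.2]
opening: 0.948
finger_force: 0.0
```

Call:
{"op": "carry_out", "data": {"deltas": [0,0,0,0,0,-0.17,0,0,0,0,0,-0.34,0,0,0,0,0,-0.51,0,0,0,0,0,-0.68,0,0,0,0,0,-0.85]}}

```text
time: 18.23
eef_pos: [0.4974, 0.2075, 0.1709]
tcp_rot: [0.916, 0.402, -0.0, 0.0]
contact_force: [0.2, -0.7, -0.3]
opening: 0.953
finger_force: 0.0
```

Call:
{"op": "carry_out", "data": {"deltas": [0,0,0,0,0,-0.17,0,0,0,0,0,-0.34,0,0,0,0,0,-0.51,0,0,0,0,0,-0.68,0,0,0,0,0,-0.85]}}

```text
time: 18.85
eef_pos: [0.4974, 0.2074, 0.1709]
tcp_rot: [0.669, 0.743, 0.0, 0.0]
contact_force: [-0.8, 0.1, -0.1]
opening: 0.954
finger_force: 0.0
```

Call:
{"op": "carry_out", "data": {"deltas": [0,0,0,0,0,-0.17,0,0,0,0,0,-0.34,0,0,0,0,0,-0.51,0,0,0,0,0,-0.68,0,0,0,0,0,-0.85]}}

```text
time: 19.48
eef_pos: [0.4974, 0.2075, 0.1709]
tcp_rot: [0.303, 0.953, 0.0, 0.0]
contact_force: [-0.1, 0.1, 0.1]
opening: 0.953
finger_force: 0.0
```

Call:
{"op": "carry_out", "data": {"deltas": [0,0,0,0,0,-0.17,0,0,0,0,0,-0.34,0,0,0,0,0,-0.51,0,0,0,0,0,-0.68,0,0,0,0,0,-0.85]}}

```text
time: 20.1
eef_pos: [0.4974, 0.2074, 0.1708]
tcp_rot: [-0.117, 0.993, -0.0, 0.0]
contact_force: [0.1, -1.1, -0.4]
opening: 0.948
finger_force: 0.0
```

```bash
python3 -c "
from h import *
st()
s,p,d=snap('wrist','w5.png');P,_=cloud('wrist',d,s)
F=near(P,.4965,.204,.065,.126,.133);print('flange',edge(F,(.496,.207),1))
for a in(.14,.155,.17,.185): print(a,circ(near(P,.496,.208,.03,a,a+.015),.025))
Q=near(P,.496,.208,.03,.13,.25);print(Q[:,2].max())
to(.497,.2078,.171)
s,p,d=snap('scene');P,_=cloud('scene',d);Q=near(P,.496,.208,.03,.13,.25);print(np.percentile(Q[:,2],[90,99,100]))"
```

```text
t 20.2 q6 -1.593 pos [0.4974 0.2075 0.1709] tilt [ 0. -0. -1.] F [-0.28 -0.45 -0.04] M [-0.    0.    0.01] open 0.95
flange (array([0.4957, 0.2062, 0.0557]), np.float64(0.0001), 47)
0.14 (array([0.4973, 0.2076]), np.float64(0.0002))
0.155 (array([0.4975, 0.2077]), np.float64(0.0002))
0.17 (array([0.4978, 0.2078]), np.float64(0.0002))
0.185 (array([0.4981, 0.2079]), np.float64(0.0003))
0.2499999760795785
t 20.3 q [ 0.207  0.046  1.965 -0.     1.13  -1.59 ] pos [0.4974 0.2075 0.1709] tilt [ 1.e-04 -0.e+00 -1.e+00] F [ 0.33  0.16 -0.15] M [-0.02  0.09  0.01] open 0.948
delta [ 0.0004  0.0004 -0.0001]
[0.21264571 0.2481245  0.24985007]
```

View pics/w5.png

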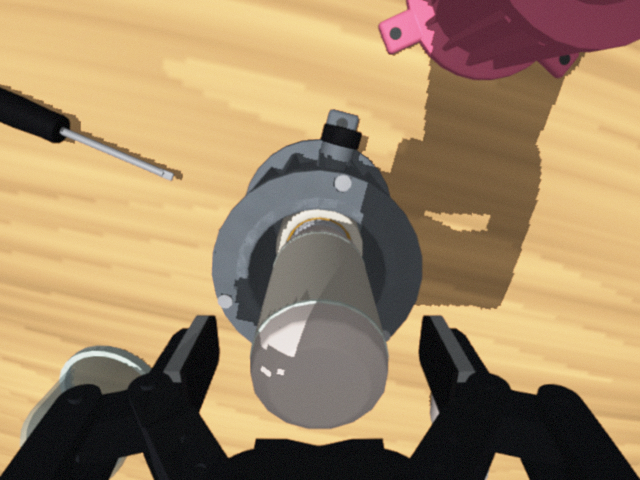

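The lamp stands upright in the holder at about (318,360), midway between the fingers. I'll regrip and carry on.

Call:
{"op": "carry_out", "data": {"deltas": [0,0,0,0,0,0,0,0,0,0,0,0,0,0,0,0,0,0,0,0,0,0,0,0,0,0,0,0,0,0], "grip": 40}}

```text
time: 20.98
eef_pos: [0.4974, 0.2075, 0.1709]
tcp_rot: [-0.114, 0.993, 0.0, 0.0]
contact_force: [-1.0, 0.3, 0.1]
opening: 0.57
finger_force: 42.5
```

Call:
{"op": "carry_out", "data": {"deltas": [0,0,0.0002,0,0,0.18,0,0,0.0004,0,0,0.36,0,0,0.0006,0,0,0.54,0,0,0.0008,0,0,0.72,0,0,0.0009,0,0,0.9]}}

```text
time: 21.6
eef_pos: [0.4976, 0.2074, 0.1701]
tcp_rot: [0.332, 0.943, 0.0, 0.0]
contact_force: [0.2, -0.5, 0.4]
opening: 0.569
finger_force: 42.7
```

```bash
python3 -c "
from h import *
st()"
```

```text
t 21.7 q6 -0.693 pos [0.4976 0.2074 0.1701] tilt [ 5.e-04 -1.e-04 -1.e+00] F [ 0.21 -0.55  0.72] M [-0.04  0.02  0.  ] open 0.572
```

Call:
{"op": "carry_out", "data": {"deltas": [0,0,0.0002,0,0,0.18,0,0,0.0005,0,0,0.36,0,0,0.0007,0,0,0.54,0,0,0.0009,0,0,0.72,0,0,0.0011,0,0,0.9]}}

```text
time: 22.38
eef_pos: [0.4973, 0.2074, 0.1691]
tcp_rot: [0.708, 0.706, -0.0, -0.0]
contact_force: [-0.6, -0.4, 2.2]
opening: 0.57
finger_force: 42.9
```

Call:
{"op": "carry_out", "data": {"deltas": [0,0,0.0002,0,0,0.18,0,0,0.0005,0,0,0.36,0,0,0.0007,0,0,0.54,0,0,0.0009,0,0,0.72,0,0,0.0011,0,0,0.9]}}

```text
time: 23.0
eef_pos: [0.4974, 0.2076, 0.1684]
tcp_rot: [0.945, 0.328, -0.0, -0.0]
contact_force: [-0.4, 1.0, 4.1]
opening: 0.575
finger_force: 43.0
```

```bash
python3 -c "
from h import *
st()"
```

```text
t 23.1 q6 1.104 pos [0.4974 0.2076 0.1684] tilt [-1.e-04  2.e-04 -1.e+00] F [-1.29  0.17  3.59] M [ 0.    0.33 -0.02] open 0.575
```

Call:
{"op": "carry_out", "data": {"deltas": [0,0,0,0,0,0,0,0,0,0,0,0,0,0,0,0,0,0,0,0,0,0,0,0,0,0,0,0,0,0], "grip": 100}}

```text
time: 23.78
eef_pos: [0.4974, 0.2074, 0.1676]
tcp_rot: [0.944, 0.329, -0.0, -0.0]
contact_force: [-0.1, -0.0, 0.4]
opening: 1.004
finger_force: 0.0
```

Call:
{"op": "carry_out", "data": {"deltas": [0,0,-0.02,0,0,0,0,0,-0.05,0,0,0,0,0,-0.085,0,0,0,0,0,-0.12,0,0,0,0,0,-0.13,0,0,0]}}

```text
time: 24.4
eef_pos: [0.4985, 0.2077, 0.3007]
tcp_rot: [0.944, 0.329, 0.003, 0.0]
contact_force: [-0.1, 0.6, -1.0]
opening: 0.998
finger_force: 0.0
```

```bash
python3 -c "
from h import *
st()
for n in('wrist','scene','top'):
  s,p,d=snap(n,'e_'+n+'.png');P,_=cloud(n,d,s)
  F=near(P,.4965,.207,.065,.126,.135);F=F[np.hypot(F[:,0]-.4965,F[:,1]-.207)>.04]
  print(n,'flange z',np.median(F[:,2]) if len(F) else 0)
  for a in(.14,.155,.17,.185): 
    q=near(P,.497,.2075,.03,a,a+.015); print(a,len(q),circ(q,.025) if len(q)>20 else '')
  q=near(P,.497,.2075,.008,.19,.24);print('top',len(q),np.percentile(q[:,2],[5,50,95]) if len(q) else '')
"
```

```text
t 24.5 q6 1.107 pos [0.4982 0.2076 0.2999] tilt [ 2.e-03  4.e-04 -1.e+00] F [-0.09  0.53  0.13] M [-0.01 -0.03  0.02] open 0.999
wrist flange z 0.1296050664605343
0.14 208 (array([0.4964, 0.2072]), np.float64(0.0001))
0.155 248 (array([0.4964, 0.2072]), np.float64(0.0001))
0.17 254 (array([0.4964, 0.2072]), np.float64(0.0002))
0.185 500 (array([0.4965, 0.2074]), np.float64(0.0003))
top 452 [0.208455   0.20946447 0.21048625]
scene flange z 0.12942538800760336
0.14 75 (array([0.4967, 0.2068]), np.float64(0.0007))
0.155 79 (array([0.4966, 0.2072]), np.float64(0.0006))
0.17 75 (array([0.4966, 0.2069]), np.float64(0.0007))
0.185 102 (array([0.4963, 0.2069]), np.float64(0.0008))
top 43 [0.20506723 0.20852702 0.21217323]
top flange z 0.13006681999155773
0.14 28 (array([0.4971, 0.2054]), np.float64(0.0002))
0.155 32 (array([0.497 , 0.2055]), np.float64(0.0002))
0.17 27 (array([0.4969, 0.2055]), np.float64(0.0001))
0.185 50 (array([0.497 , 0.2058]), np.float64(0.0005))
top 27 [0.20787018 0.21052129 0.21284724]
```

View pics/e_wrist.png

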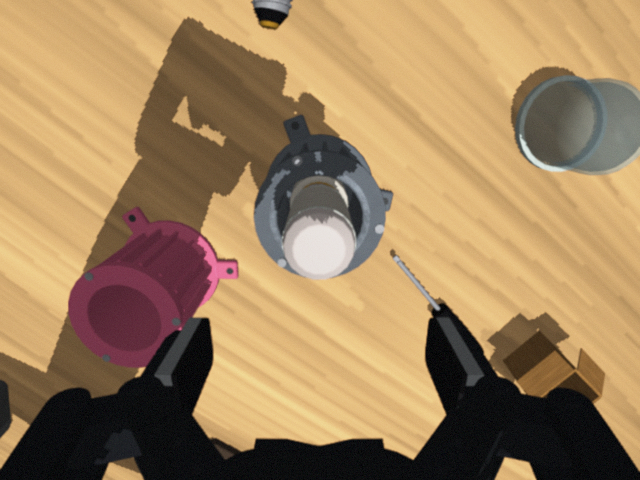

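The picture shows the lamp upright in the grey fitting at about (320,245), with the gripper clear of it. Its foot sits about 33 mm below the holder rim, which is fully home.

```bash
python3 -c "
from plant import ctrl
print(ctrl.sign_off())"
```

```text
the job is handed in; nothing more can be done
None
```

The lamp is screwed fully home in the grey fitting (foot about 33 mm below the lampholder rim by camera estimate), upright and let go, nothing else was handled, and the job was handed in at about 25 s.

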